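# Raise the sander's guard to its stop and clamp it

## Robot

A 6-joint arm with a two-finger parallel gripper is mounted at the origin on the work surface. World frame = base frame: x ahead of the robot, y to its left, z up, the work surface at z = 0. Lengths are in m, angles in degrees, forces in N, time in s.
With the tool pointing down it reaches from about 0.225 to 0.725 m from the base axis. Payload 3.1 kg.
Tool frame: the origin (TCP) lies at the very end of the fingers, on their centre line; the grasp point (between the pads) lies 19 mm behind it; z points along the fingers, y is the line along which they close (so a half turn about z gives the same grasp; the last joint's range is limited). The gripper opens to 85 mm and grips with 20 to 120 N. Pads are 22 mm wide; open, the fingers measure 114 mm over their backs; the gripper's body (76 mm by 85 mm) begins 54 mm behind the grasp point. The pads swing forward as they close: fully open they stand 13 mm farther back than shut.
Start: joints at [61.891, 2.75, 5.684, 92.934, 0, 82.678], TCP at [0.186, 0.491, 0.231] pointing down, gripper open.
Joint ranges: [-166.93, 166.93], [-56.73, 111.36], [-69.38, 81.34], [-121.58, 131.49], [-85.45, 84.26], [-180, 180]. Speed limits (degrees/s): [159.86, 159.86, 180, 180, 180, 180].

## Interface

Orientations are given as a 3x3 rotation matrix whose columns are the frame's x, y, z axes.
In Python, from bench import monitor, vision, ticket gives the robot as it stands. The module is installed in compiled form; this text tells all that it offers.
- The arm moves only by the tool carry_out, never from a script. Its argument "targets" is a list of rows, each a list of 2 entries, a list of its own where there are three numbers: the shift along the tool's x, y, z each as a share of 0.05 m, from -1 to 1, then the turn, a rotation vector about the tool's x, y, z each as a share of 0.12 rad, from -1 to 1. A call has 1 to 5 rows; each row shifts and turns the commanded pose from where the row before left it, along the tool's axes as they then stand; what a row does not reach is not made up. A row lasts 1/10 s, in which the tool goes at most 50 mm and 8.59 degrees, less where a joint would pass 70% of its speed; a pose out of reach is approached as far as the arm can. A call with a number of a shift or a turn outside -1 to 1 is refused whole. A call with a gripper value outside its range is refused whole. "claw" is the closure, from 0 (fully open) to 1 (shut), set as the call begins (left out, the last holds). The fingers move at their own pace and stop on an object; "newtons" is the grip in N (left out, the last holds). Time passes only in rows, so rows that do not move let the fingers close. It gives the time, the measured TCP pose, the force, the opening and the grip force at its end, in the units of the state.
- monitor.read_state(): the state, without advancing time (a new reading comes with each control period).
- vision.get_image(name): name is "side" or "top"; returns a dict with "color" (420x560x3 uint8, red, green, blue), "z_map" (420x560 float32, m along the optical axis (not along the pixel's ray), 0 where there is no reading), "fx", "fy", "cx", "cy" (pixels), "R" (3x3) and "t" (3): a world point X has camera coordinates R X + t. Camera axes: x right, y down, z forward; pixel columns grow to the right and rows downward; lengths in m; the calibration is good to about 2 mm. A picture is of the moment at which its call begins.
- ticket.finish_job(): hands the job in; it is judged then, once.
Trained networks look in the newest picture that a camera, given by its name, has taken for a name from the list of things; names that differ only in an ending like _2 or _b are one class to them, and where a whole thing is asked for, a point or a joint stands for the part that bears it (a point fixed in the world has none). Each returns a list of dicts, best first, with "score" (0 to 1); they miss things now and then, are a little off and sometimes report something else, mostly with a low value. They report only what shows in the picture. A call takes as long as a camera call.
- vision.masks_of(camera, thing): "pixels" (420x560 bool, what is visible of it).
- vision.mark_of(camera, thing): "position" ([x, y, z] in m, in the coordinates of the camera as it stood for that picture, good to about 4 mm: a listed point, or the origin of a listed thing).
The state is a dict: "clock": time; "joint_pos": joint angles; "joint_velocities": joint speeds; "joint_efforts": joint torques, N m; "eef_pos": TCP position; "eef_rot": TCP orientation; "contact_force": force on the tool from outside, world axes, zero at the start; "ft_torque": the same for the moment, N m; "finger_gap": opening from 0.0 (shut) to 1.0 (fully open); "grip_force": force on a finger pad.
Only numpy, scipy, OpenCV 4.12 (cv2) and the standard library are available. Lean on these libraries where they do the work, as an engineer would, in place of code of your own. Each camera call takes 0.05 s, during which the arm holds its last target. There are 200 camera calls.

## Task

Push the drum sander's clear guard up from under its bottom rail until its lug just meets the stop block on the post; do not shove the stop block out of its setting. Then screw the round clamp knob clockwise until it is fully tight, and let go. Leave the other things on the bench where they are.

Things in the scene. Friction and masses are not known exactly. Their poses are not given: they have to be found in the camera images.
- sander: Fixed drum sander with guard frame; origin on the bench midway between its posts, in the guard's plane; -x faces the robot, y along the guard. Posts 35 x 30 mm at y = +-190 mm, 405 high; a header closes the top, x -15 to +40, 365 to 405 mm up. Feet under the posts 45 wide, 18 high, x -70 to +130. A 40 mm high bed starts at x = +70, the drum cover at x = +135.
- rail_edge (a point): Middle of the guard's front lower edge, 30 mm in front of the sander's origin, 120 mm + joint shield above the bench. The guard is a clear 6 mm panel above an aluminium bottom rail 340 mm wide, 42 deep (from this edge to behind), 30 high, flat below; its top edge is 200 mm up from here. Axes as sander. Nothing fixed stands in front of it for y = -150 to +145 mm.
- lug_top (a point): Centre of the flat top of the guard's lug, a 16 x 50 x 30 mm block at the rail's left (+y) end standing in front of the post; it moves with the guard, 30 mm above the rail's underside.
- stop_face (a point): Centre of the flat underside of the stop block, a dark steel block 22 x 44 x 30 mm on the front of the left (+y) post, straight above the lug. It is held on the post by friction only: an upward push of about 15 N on it makes it slip.
- clamp_head (a point): Centre of the clamp screw's black round fluted head, 50 mm diameter, 34 long, in front of the right (-y) post; sander frame x -126, y -190, z 220 mm. Its z axis is the screw axis, pointing out of the head, leaning 30 degrees from vertical towards the sander's -x. Below the head a bare stem, 16 mm thick, 35 long, to the bracket. It turns in place, without rising or sinking.
- shield (a joint): Height of the guard above its lowest place, m, 0 to 0.17, up positive. Counterbalanced: it stays where it is left; pushing it up takes 2 to 7 N.
- clamp_screw (a joint): Angle of the clamp screw, rad: grows as it is turned clockwise seen from the head's outer end; it starts slack somewhere between 0 and 1 and comes up hard at 5.6, which is tight (0.08 N m of drag on the way, and it stays where it is left).
- putty_tin: Black tin with paper label, 90 mm diameter, 75 mm high, on the bench outside the right post; a bystander. Origin at the middle of its underside.
- glue_bottle: White glue bottle with a nozzle, 64 mm diameter, 200 mm high, outside the left post; a bystander. Origin at the middle of its underside.
- sanding_block: Cork sanding block 110 x 60 x 32 mm, lying ahead of the left post; a bystander. Origin at the middle of its underside.
- putty_knife: Putty knife lying near the robot, about 240 mm long; a bystander.
- template_plate: Plywood frame 160 x 160 x 12 mm with a square hole; a bystander. Origin at the middle of its underside.
- drill: Cordless drill lying on its side, about 170 x 200 mm, 66 mm high, origin under its barrel; a bystander.
- offcut: Pale wood offcut 170 x 50 x 22 mm lying flat under the guard, between the posts, its length along the guard; a bystander. Origin at the middle of its underside.

How it is judged (in metres and radians):
On the way, in this order (a step that is already met when the one before it is completed fails the run):
1. the guard's lug is up against the stop block (gap under 3 mm) (z of stop_face in the frame of lug_top below 0.003 m), for 0.2 s.
2. the clamp knob is tight (within 0.3 rad of its hard end) with the guard still up at its stop (z of stop_face in the frame of lug_top below 0.003 m and value of joint clamp_screw above 5.3 rad), for 0.2 s.
At the end, for the whole second after the job is handed in: The guard rests with its lug less than 3 mm below the stop block, the stop block is within 5 mm of where it was set, and the clamp knob is within 0.3 rad of its hard end (all of step 2 and velocity of joint shield between -0.005 and 0.005 m/s and distance of stop_face from where it was at the start of the episode below 0.005 m); the robot touches nothing.
It fails at once if the stop block is shoved more than 5 mm out of its setting (distance of stop_face from where it was at the start of the episode above 0.005 m).
It fails at once if another thing on the bench is moved more than 30 mm (distance of any of putty_tin, glue_bottle, sanding_block, putty_knife, template_plate, drill, offcut from where it was at the start of the episode above 0.03 m).
It also fails if it takes over 72 s, if anything falls off the work surface, if the arm or the gripper's body presses on something with over 40 N, if the wrist force passes 120 N, or if a joint passes its speed limit or range.

## Working session

There is one attempt and no reset: what is moved stays moved. The work goes in short steps, Python scripts to look and compute and a tool call to move; the robot and the scene stay as the last step left them, time stands still between calls to the robot, and variables do not carry over. Pictures are saved under pics/ and viewed, at most 10 in all, crops included, and the job is handed in when it is done.

Besides the shell and the picture viewer there is one more tool, called after "Call:" as a command line: name --argument value ..., lists and objects as JSON in quotes. carry_out: Moves the arm, as the interface text tells. Its arguments: {"type":"object","properties":{"targets":{"type":"array","items":{"type":"array"}},"claw":{"type":"number"},"newtons":{"type":"number"}},"required":["targets"]}

```bash
mkdir -p pics; cat > h.py <<'E'
import numpy as np, cv2
from bench import monitor, vision, ticket
def look(cam,names):
    im=vision.get_image(cam); R=np.array(im["R"]);t=np.array(im["t"])
    for n in names:
        for d in vision.mark_of(cam,n)[:2]:
            print(cam,n,round(d["score"],2),np.round(R.T@(np.array(d["position"])-t),4))
    return im
def save(im,f): cv2.imwrite(f,im["color"][:,:,::-1])
E
python3 - <<'E'
from h import *
s=monitor.read_state(); print({k:np.round(v,3).tolist() for k,v in s.items()})
for c in("side","top"):
    im=look(c,["sander","rail_edge","lug_top","stop_face","clamp_head","putty_tin","glue_bottle","sanding_block","putty_knife","template_plate","drill","offcut"])
    save(im,f"pics/{c}0.png")
E
```

```text
{'clock': 0.0, 'joint_pos': [61.892, 2.793, 5.591, 92.933, -0.002, 82.677], 'joint_velocities': [-0.05, -0.01, 0.03, 0.085, -0.068, 0.012], 'joint_efforts': [0.0, -33.878, 32.002, 0.02, -0.0, -0.0], 'eef_pos': [0.186, 0.49, 0.23], 'eef_rot': [[-0.935, 0.355, -0.001], [0.355, 0.935, -0.002], [0.0, -0.002, -1.0]], 'contact_force': [-0.576, -0.35, 0.431], 'ft_torque': [-0.016, 0.034, 0.016], 'grip_force': 0.0, 'finger_gap': 1.001}
side rail_edge 0.79 [ 0.6026 -0.0211  0.1354]
side lug_top 0.15 [ 0.413  -0.3436 -0.0015]
side stop_face 0.22 [ 0.6042 -0.0208  0.135 ]
side clamp_head 0.67 [ 0.5414 -0.2252  0.2197]
side putty_tin 0.81 [ 0.5918 -0.3421  0.002 ]
side putty_tin 0.28 [ 0.3974 -0.068   0.0023]
side glue_bottle 0.8 [0.5615 0.293  0.0045]
side sanding_block 0.71 [ 0.4074  0.123  -0.0029]
side template_plate 0.7 [0.3286 0.3146 0.0037]
side template_plate 0.37 [ 5.931e-01 -3.409e-01  5.000e-04]
side drill 0.81 [ 0.4102 -0.3436  0.0009]
side offcut 0.73 [ 0.6678 -0.015   0.0047]
top sander 0.87 [ 6.292e-01 -1.990e-02  4.000e-04]
top rail_edge 0.69 [ 0.6011 -0.0233  0.1376]
top lug_top 0.71 [0.5575 0.1597 0.1642]
top stop_face 0.55 [0.5591 0.1692 0.2777]
top clamp_head 0.61 [ 0.5441 -0.2249  0.2204]
top putty_tin 0.87 [ 5.857e-01 -3.460e-01 -2.000e-04]
top putty_tin 0.17 [ 0.4037 -0.345  -0.001 ]
top glue_bottle 0.92 [ 0.5604  0.284  -0.0007]
top sanding_block 0.69 [ 4.050e-01  1.205e-01 -3.000e-04]
top putty_knife 0.79 [ 0.3945 -0.0636 -0.002 ]
top putty_knife 0.46 [0.5617 0.1712 0.2769]
top template_plate 0.77 [3.228e-01 3.108e-01 1.000e-04]
top drill 0.67 [ 0.4041  0.1229 -0.0012]
top drill 0.64 [ 0.4048 -0.3444 -0.0027]
```

View pics/side0.png

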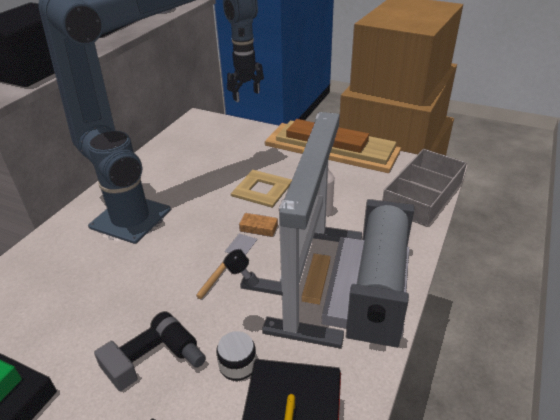

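View pics/top0.png

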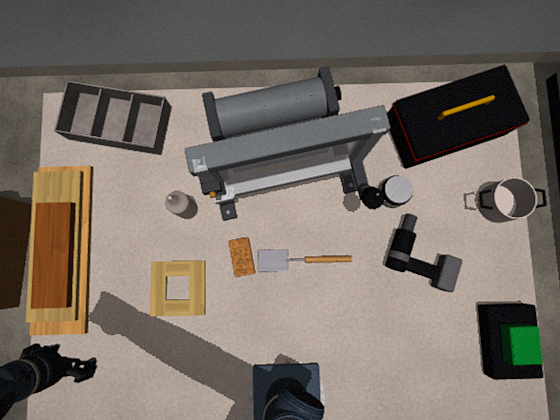

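Side view: knob at (237,262), guard frame at about (300,200). Top view: lug and stop near (212,187), knob at (372,197), and the way to the rail is clear. Next I'll write a planning helper.

```bash
cat >> h.py <<'E'
from scipy.linalg import logm, expm
from scipy.spatial.transform import Rotation as Ro
def T(p,R): M=np.eye(4); M[:3,:3]=R; M[:3,3]=p; return M
def ortho(R): return Ro.from_matrix(R).as_matrix()
def plan(A,B,n):
    D=np.real(logm(np.linalg.inv(A)@B)); S=expm(D/n)
    p=S[:3,3]/.05; r=Ro.from_matrix(S[:3,:3]).as_rotvec()/.12
    print(n,"rows",np.round(p,2).tolist(),np.round(r,2).tolist(),"max",np.abs(np.r_[p,r]).max().round(2))
    print("  via",[np.round((A@expm(D*f))[:3,3],3).tolist() for f in(.25,.5,.75,1)])
def now():
    s=monitor.read_state(); return T(s["eef_pos"],ortho(s["eef_rot"]))
a=np.radians(10.8); xs=np.array([np.cos(a),np.sin(a),0]); ys=np.array([-np.sin(a),np.cos(a),0]); O=np.array([.6295,-.0195,0]); Z=np.array([0,0,1.])
def W(x,y,z): return O+x*xs+y*ys+z*Z
RF=np.c_[-Z,ys,xs]                      # tool level, pointing forward
RD=np.c_[-xs,ys,-Z]                     # tool down
E
python3 - <<'E'
from h import *
A=now(); B=T([.40,.02,.23],RD); C=T(W(-.085,.05,.10),RF)
plan(A,B,16); plan(B,C,16); plan(A,C,25)
E
```

```text
16 rows [-0.33, -0.56, 0.0] [0.0, 0.0, -0.29] max 0.56
  via [[0.215, 0.363, 0.231], [0.261, 0.241, 0.231], [0.323, 0.125, 0.23], [0.4, 0.02, 0.23]]
16 rows [-0.02, -0.04, 0.26] [0.0, -0.82, 0.0] max 0.82
  via [[0.412, 0.014, 0.18], [0.442, 0.012, 0.137], [0.486, 0.012, 0.109], [0.537, 0.014, 0.1]]
25 rows [-0.2, -0.37, 0.31] [-0.14, -0.51, -0.14] max 0.51
  via [[0.225, 0.361, 0.143], [0.307, 0.235, 0.083], [0.417, 0.118, 0.067], [0.537, 0.014, 0.1]]
```

Call:
carry_out --targets '[[[-0.35,-0.6,0],[0,0,-0.3]],[[-0.35,-0.6,0],[0,0,-0.3]],[[-0.35,-0.6,0],[0,0,-0.3]],[[-0.35,-0.6,0],[0,0,-0.3]],[[-0.35,-0.6,0],[0,0,-0.3]]]' --claw 1 --newtons 30

```text
clock: 1.8
eef_pos: [0.2271, 0.321, 0.2314]
eef_rot: [[-0.984, 0.18, 0.0], [0.18, 0.984, 0.0], [-0.0, 0.0, -1.0]]
contact_force: [0.4, 0.1, -0.7]
finger_gap: 0.144
grip_force: 0.0
```

Call:
carry_out --targets '[[[-0.35,-0.6,0],[0,0,-0.3]],[[-0.35,-0.6,0],[0,0,-0.3]],[[-0.35,-0.6,0],[0,0,-0.3]],[[-0.35,-0.6,0],[0,0,-0.3]],[[-0.35,-0.6,0],[0,0,-0.3]]]'

```text
clock: 2.3
eef_pos: [0.2977, 0.1625, 0.2316]
eef_rot: [[-1.0, 0.001, 0.001], [0.001, 1.0, 0.0], [-0.001, 0.0, -1.0]]
contact_force: [1.3, 0.6, -0.4]
finger_gap: -0.001
grip_force: 0.0
```

Call:
carry_out --targets '[[[-0.35,-0.6,0],[0,0,-0.3]],[[-0.35,-0.6,0],[0,0,-0.3]],[[-0.35,-0.6,0],[0,0,-0.3]],[[-0.35,-0.6,0],[0,0,-0.3]],[[-0.35,-0.6,0],[0,0,-0.3]]]'

```text
clock: 2.8
eef_pos: [0.3956, 0.0188, 0.2316]
eef_rot: [[-0.984, -0.177, 0.001], [-0.177, 0.984, 0.0], [-0.001, -0.0, -1.0]]
contact_force: [1.1, 0.5, -0.3]
finger_gap: 0.001
grip_force: 0.0
```

Call:
carry_out --targets '[[[0,0,0.25],[0,-0.8,0]],[[0,0,0.25],[0,-0.8,0]],[[0,0,0.25],[0,-0.8,0]],[[0,0,0.25],[0,-0.8,0]],[[0,0,0.25],[0,-0.8,0]]]'

```text
clock: 3.3
eef_pos: [0.4068, 0.0224, 0.1705]
eef_rot: [[-0.871, -0.176, 0.458], [-0.156, 0.984, 0.082], [-0.465, -0.001, -0.885]]
contact_force: [-0.6, 0.0, 0.7]
finger_gap: -0.001
grip_force: 0.0
```

Call:
carry_out --targets '[[[0,0,0.25],[0,-0.8,0]],[[0,0,0.25],[0,-0.8,0]],[[0,0,0.25],[0,-0.8,0]],[[0,0,0.25],[0,-0.8,0]],[[0,0,0.25],[0,-0.8,0]]]'

```text
clock: 3.8
eef_pos: [0.5106, 0.0161, 0.1231]
eef_rot: [[-0.605, -0.195, 0.772], [-0.105, 0.981, 0.166], [-0.789, 0.019, -0.614]]
contact_force: [0.7, -0.8, -0.3]
finger_gap: -0.001
grip_force: 0.0
```

```bash
python3 - <<'E'
from h import *
s=monitor.read_state(); print(np.round(s["joint_pos"],1),s["eef_pos"],s["contact_force"])
plan(now(),T(W(-.085,.05,.10),RF),10)
look("top",["sander","rail_edge","lug_top","stop_face","clamp_head"])
look("side",["sander","rail_edge","clamp_head"])
E
```

```text
[-22.1 -56.7 -64.2  35.8  26.3 -21.2] [0.51055421 0.0161359  0.12308988] [ 0.74140288 -0.79192256 -0.26047126]
10 rows [0.03, -0.02, 0.06] [0.01, -0.55, -0.01] max 0.55
  via [[0.516, 0.015, 0.116], [0.522, 0.015, 0.109], [0.529, 0.014, 0.104], [0.537, 0.014, 0.1]]
top sander 0.85 [ 0.6307 -0.0163 -0.0008]
top rail_edge 0.69 [ 0.5999 -0.0222  0.1392]
top lug_top 0.59 [0.5562 0.1657 0.1645]
top stop_face 0.65 [0.5593 0.1693 0.2766]
top clamp_head 0.58 [ 0.5418 -0.226   0.2174]
side rail_edge 0.89 [ 0.605  -0.0236  0.1366]
side clamp_head 0.6 [ 0.5415 -0.2251  0.2174]
```

```bash
cat >> h.py <<'E'
def RP(deg,yaw=0):  # tool pointing forward, deg below level, yaw about Z added
    return Ro.from_rotvec(Z*np.radians(yaw)).as_matrix()@Ro.from_rotvec(ys*np.radians(deg)).as_matrix()@RF
E
python3 - <<'E'
from h import *
B=T(W(-.085,.05,.09),RP(38)); C=T(W(-.008,.05,.09),RP(36))
plan(now(),B,4); plan(B,C,5)
E
```

```text
4 rows [0.06, -0.04, 0.21] [0.04, 0.0, -0.02] max 0.21
  via [[0.517, 0.016, 0.117], [0.524, 0.015, 0.108], [0.53, 0.014, 0.099], [0.537, 0.014, 0.09]]
5 rows [-0.19, 0.0, 0.25] [0.0, -0.06, 0.0] max 0.25
  via [[0.556, 0.017, 0.09], [0.574, 0.021, 0.09], [0.593, 0.025, 0.09], [0.612, 0.028, 0.09]]
```

Call:
carry_out --targets '[[[0.05,-0.05,0.2],[0,0,0]],[[0.05,-0.05,0.2],[0,0,0]],[[0.05,-0.05,0.2],[0,0,0]],[[0.05,-0.05,0.2],[0,0,0]]]'

```text
clock: 4.7
eef_pos: [0.5371, 0.0122, 0.091]
eef_rot: [[-0.607, -0.196, 0.77], [-0.106, 0.98, 0.166], [-0.787, 0.019, -0.616]]
contact_force: [0.1, -0.0, 0.1]
finger_gap: 0.001
grip_force: 0.0
```

```bash
python3 - <<'E'
from h import *
s=monitor.read_state(); print(np.round(s["joint_pos"],1),s["eef_pos"],s["contact_force"]); print(np.round(s["eef_rot"],3))
plan(now(),T(W(-.008,.05,.09),RP(36)),5)
E
```

```text
[-20.8 -46.6 -63.9  25.7  25.3 -20.4] [0.53708068 0.01219325 0.0909957 ] [ 0.07700856 -0.03052481  0.11069137]
[[-0.607 -0.196  0.77 ]
 [-0.106  0.98   0.166]
 [-0.787  0.019 -0.616]]
5 rows [-0.18, 0.0, 0.25] [0.03, -0.06, -0.02] max 0.25
  via [[0.556, 0.016, 0.09], [0.575, 0.02, 0.09], [0.593, 0.024, 0.09], [0.612, 0.028, 0.09]]
```

Call:
carry_out --targets '[[[-0.2,0,0.25],[0,-0.2,0]],[[-0.2,0,0.25],[0,-0.2,0]],[[-0.2,0,0.25],[0,-0.2,0]],[[-0.2,0,0.25],[0,-0.2,0]],[[-0.2,0,0.25],[0,-0.2,0]]]'

```text
clock: 5.2
eef_pos: [0.6159, 0.028, 0.0956]
eef_rot: [[-0.51, -0.196, 0.837], [-0.085, 0.98, 0.178], [-0.856, 0.02, -0.517]]
contact_force: [0.5, 0.4, -0.2]
finger_gap: -0.001
grip_force: 0.0
```

```bash
python3 - <<'E'
from h import *
s=monitor.read_state(); print(np.round(s["joint_pos"],1),s["eef_pos"],s["contact_force"]); print(np.round(s["eef_rot"],3))
A=now(); B=A.copy(); B[2,3]+=.01; plan(A,B,1)
im=vision.get_image("side"); save(im,"pics/s1.png")
E
```

```text
[-15.5 -29.6 -60.5   3.4  23.2 -13.7] [0.61585202 0.0280352  0.09559606] [ 0.54355539  0.41315973 -0.20772951]
[[-0.51  -0.196  0.837]
 [-0.085  0.98   0.178]
 [-0.856  0.02  -0.517]]
1 rows [-0.17, 0.0, -0.1] [0.0, -0.0, -0.0] max 0.17
  via [[0.616, 0.028, 0.098], [0.616, 0.028, 0.101], [0.616, 0.028, 0.103], [0.616, 0.028, 0.106]]
```

View pics/s1.png

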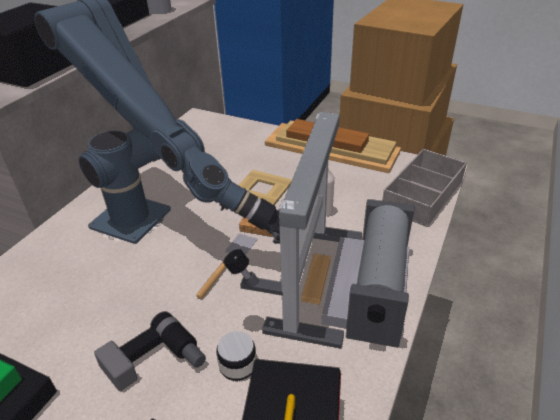

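The gripper tip is under the rail, at about (275,232). Lifting.

Call:
carry_out --targets '[[[-0.17,0,-0.1],[0,0,0]],[[-0.17,0,-0.1],[0,0,0]],[[-0.17,0,-0.1],[0,0,0]],[[-0.17,0,-0.1],[0,0,0]],[[-0.17,0,-0.1],[0,0,0]]]'

```text
clock: 5.75
eef_pos: [0.6141, 0.0278, 0.1421]
eef_rot: [[-0.516, -0.197, 0.834], [-0.084, 0.98, 0.179], [-0.853, 0.022, -0.522]]
contact_force: [-3.2, 1.5, -4.0]
finger_gap: -0.002
grip_force: 2.5
```

Call:
carry_out --targets '[[[-0.17,0,-0.1],[0,0,0]],[[-0.17,0,-0.1],[0,0,0]],[[-0.17,0,-0.1],[0,0,0]],[[-0.1,0,-0.06],[0,0,0]],[[0,0,0],[0,0,0]]]'

```text
clock: 6.25
eef_pos: [0.6158, 0.0269, 0.1801]
eef_rot: [[-0.512, -0.197, 0.836], [-0.085, 0.98, 0.178], [-0.855, 0.02, -0.519]]
contact_force: [-4.4, 0.9, -3.3]
finger_gap: 0.004
grip_force: 1.7
```

```bash
python3 - <<'E'
from h import *
im=look("top",["rail_edge","lug_top","stop_face"])
cv2.imwrite("pics/t1.png",cv2.resize(im["color"][130:250,150:310,::-1],None,fx=4,fy=4,interpolation=cv2.INTER_CUBIC))
look("side",["rail_edge","lug_top","stop_face"])
s=monitor.read_state(); print(s["eef_pos"],s["contact_force"],s["ft_torque"])
E
```

```text
top rail_edge 0.88 [ 0.6002 -0.0238  0.2072]
top rail_edge 0.58 [0.3222 0.3112 0.0007]
top lug_top 0.85 [0.5534 0.1607 0.2375]
top stop_face 0.73 [0.5591 0.1702 0.2754]
side rail_edge 0.41 [0.5629 0.1668 0.2371]
side lug_top 0.62 [0.5631 0.1641 0.239 ]
[0.61627739 0.02623422 0.17977008] [-0.93518448 -0.0782941  -1.10035512] [-0.16853196  1.21999283  0.29522101]
```

View pics/t1.png

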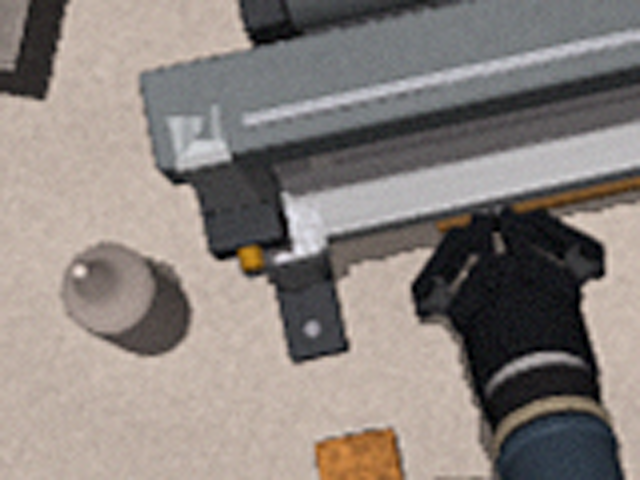

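The crop shows the fingers under the rail, with the lug (yellow, about (250,258)) in front of the dark stop block at (245,235). About 38 mm is left.

Call:
carry_out --targets '[[[-0.1,0,-0.06],[0,0,0]],[[-0.1,0,-0.06],[0,0,0]],[[-0.1,0,-0.06],[0,0,0]],[[-0.1,0,-0.06],[0,0,0]],[[-0.05,0,-0.03],[0,0,0]]]'

```text
clock: 7.15
eef_pos: [0.616, 0.0261, 0.2056]
eef_rot: [[-0.513, -0.196, 0.836], [-0.084, 0.98, 0.178], [-0.854, 0.021, -0.519]]
contact_force: [-6.2, 0.9, -4.6]
finger_gap: -0.0
grip_force: 3.0
```

Call:
carry_out --targets '[[[-0.02,0,-0.01],[0,0,0]],[[-0.02,0,-0.01],[0,0,0]],[[-0.02,0,-0.01],[0,0,0]]]'

```text
clock: 7.45
eef_pos: [0.6159, 0.0261, 0.2078]
eef_rot: [[-0.514, -0.196, 0.835], [-0.084, 0.98, 0.178], [-0.854, 0.021, -0.52]]
contact_force: [-6.6, -0.0, -3.4]
finger_gap: -0.002
grip_force: 3.0
```

```bash
python3 - <<'E'
from h import *
look("top",["rail_edge","lug_top","stop_face"])
s=monitor.read_state(); print(s["eef_pos"],s["contact_force"],s["ft_torque"])
E
```

```text
top rail_edge 0.77 [ 0.6004 -0.0224  0.2361]
top lug_top 0.96 [0.5563 0.1603 0.2666]
top stop_face 0.7 [0.5606 0.169  0.277 ]
[0.61597662 0.02612206 0.20805541] [-7.40832642  0.75492023 -1.9632019 ] [-0.19957165  1.90138532  0.33484057]
```

Call:
carry_out --targets '[[[-0.02,0,-0.01],[0,0,0]],[[-0.02,0,-0.01],[0,0,0]],[[-0.02,0,-0.01],[0,0,0]],[[-0.02,0,-0.01],[0,0,0]],[[-0.02,0,-0.01],[0,0,0]]]'

```text
clock: 8.15
eef_pos: [0.616, 0.0261, 0.2126]
eef_rot: [[-0.515, -0.195, 0.834], [-0.084, 0.98, 0.178], [-0.853, 0.022, -0.522]]
contact_force: [-8.2, 0.3, -3.4]
finger_gap: 0.001
grip_force: 3.7
```

Call:
carry_out --targets '[[[-0.02,0,-0.01],[0,0,0]]]'

```text
clock: 8.25
eef_pos: [0.616, 0.0261, 0.2135]
eef_rot: [[-0.516, -0.195, 0.834], [-0.084, 0.98, 0.178], [-0.853, 0.022, -0.522]]
contact_force: [-10.2, 0.7, -3.4]
finger_gap: 0.002
grip_force: 3.8
```

Call:
carry_out --targets '[[[-0.02,0,-0.01],[0,0,0]]]'

```text
clock: 8.35
eef_pos: [0.6161, 0.0261, 0.2145]
eef_rot: [[-0.516, -0.195, 0.834], [-0.084, 0.98, 0.178], [-0.853, 0.022, -0.522]]
contact_force: [-9.5, -0.1, -3.0]
finger_gap: 0.005
grip_force: 3.9
```

Call:
carry_out --targets '[[[-0.02,0,-0.015],[0,0,0]]]'

```text
clock: 8.45
eef_pos: [0.616, 0.0261, 0.2158]
eef_rot: [[-0.516, -0.195, 0.834], [-0.084, 0.98, 0.178], [-0.853, 0.022, -0.522]]
contact_force: [-8.2, -0.5, -4.0]
finger_gap: -0.004
grip_force: 3.5
```

Call:
carry_out --targets '[[[-0.01,0,-0.01],[0,0,0]]]'

```text
clock: 8.55
eef_pos: [0.616, 0.0261, 0.2169]
eef_rot: [[-0.515, -0.196, 0.835], [-0.084, 0.98, 0.178], [-0.853, 0.022, -0.521]]
contact_force: [-8.2, 0.8, -2.9]
finger_gap: -0.003
grip_force: 3.3
```

```bash
python3 - <<'E'
from h import *
look("top",["rail_edge","lug_top","stop_face"])
im=look("side",["rail_edge","lug_top","stop_face"])
s=monitor.read_state(); print(s["eef_pos"],s["contact_force"],s["ft_torque"])
E
```

```text
top rail_edge 0.82 [ 0.6003 -0.0221  0.2467]
top rail_edge 0.71 [ 0.5395 -0.2249  0.2224]
top lug_top 0.68 [0.5566 0.2847 0.0018]
top lug_top 0.65 [0.5537 0.1599 0.2769]
top stop_face 0.73 [0.562  0.1689 0.2763]
[0.61604413 0.02608815 0.21705418] [-8.08999327  1.20715746 -3.67845301] [-0.26708219  1.98361078  0.4227234 ]
```

Call:
carry_out --targets '[[[-0.01,0,-0.006],[0,0,0]]]'

```text
clock: 9.05
eef_pos: [0.6159, 0.0261, 0.2171]
eef_rot: [[-0.515, -0.196, 0.834], [-0.084, 0.98, 0.178], [-0.853, 0.022, -0.522]]
contact_force: [-6.1, 0.5, -4.6]
finger_gap: 0.001
grip_force: 3.5
```

Call:
carry_out --targets '[[[-0.01,0,-0.006],[0,0,0]]]'

```text
clock: 9.15
eef_pos: [0.6158, 0.0261, 0.2172]
eef_rot: [[-0.516, -0.195, 0.834], [-0.084, 0.98, 0.178], [-0.852, 0.022, -0.522]]
contact_force: [-3.9, 1.4, -5.7]
finger_gap: 0.005
grip_force: 3.5
```

Call:
carry_out --targets '[[[-0.01,0,-0.006],[0,0,0]]]'

```text
clock: 9.25
eef_pos: [0.6157, 0.026, 0.2173]
eef_rot: [[-0.517, -0.195, 0.834], [-0.084, 0.98, 0.178], [-0.852, 0.022, -0.523]]
contact_force: [-2.8, 1.1, -7.5]
finger_gap: -0.001
grip_force: 4.0
```

Call:
carry_out --targets '[[[0,0,0],[0,0,0]],[[0,0,0],[0,0,0]]]'

```text
clock: 9.45
eef_pos: [0.6158, 0.0261, 0.2173]
eef_rot: [[-0.516, -0.195, 0.834], [-0.084, 0.98, 0.178], [-0.852, 0.022, -0.523]]
contact_force: [-6.4, -0.2, -7.5]
finger_gap: -0.0
grip_force: 4.7
```

```bash
python3 - <<'E'
from h import *
look("top",["rail_edge","lug_top","stop_face"])
im=look("side",["rail_edge","lug_top","stop_face","clamp_head"])
s=monitor.read_state(); print(s["eef_pos"],s["contact_force"],s["ft_torque"])
E
```

```text
top rail_edge 0.82 [ 0.6007 -0.0213  0.2476]
top rail_edge 0.57 [ 5.85e-01 -3.47e-01  5.00e-04]
top lug_top 0.77 [0.5567 0.1613 0.273 ]
top stop_face 0.56 [0.5613 0.1676 0.2759]
top stop_face 0.44 [ 0.5855 -0.3466  0.0032]
side stop_face 0.29 [0.3286 0.3141 0.0024]
side clamp_head 0.81 [ 0.5424 -0.2296  0.2187]
[0.61580077 0.02606238 0.21724595] [-5.1927728   0.68032002 -8.7251063 ] [-0.31903459  2.58279006  0.35077635]
```

Contact is confirmed: height has stalled and the upward force has risen to about 8 N. Next I lower the fingers clear and retreat.

Call:
carry_out --targets '[[[0.1,0,0.06],[0,0,0]],[[0.17,0,0.1],[0,0,0]],[[0.17,0,0.1],[0,0,0]],[[0.31,0,-0.51],[0,0,0]],[[0.31,0,-0.51],[0,0.2,0]]]'

```text
clock: 10.4
eef_pos: [0.559, 0.014, 0.1977]
eef_rot: [[-0.528, -0.197, 0.826], [-0.091, 0.98, 0.175], [-0.845, 0.017, -0.535]]
contact_force: [0.3, -0.7, 0.3]
finger_gap: -0.004
grip_force: 0.0
```

Call:
carry_out --targets '[[[0.2,0,-0.56],[0,0.6,0]],[[0.1,0,-0.6],[0,0.6,0]],[[0.0,0,-0.6],[0,0.6,0]],[[0,0,-0.6],[0,0.6,0]],[[0,0,0],[0,0,0]]]'

```text
clock: 10.9
eef_pos: [0.4644, -0.0088, 0.2698]
eef_rot: [[-0.731, -0.195, 0.654], [-0.141, 0.981, 0.135], [-0.668, 0.007, -0.744]]
contact_force: [1.2, 0.3, 1.0]
finger_gap: -0.0
grip_force: 0.0
```

```bash
cat >> h.py <<'E'
C=np.array([.5418,-.227,.2195])
def K(back,roll): # TCP pose 'back' m behind seat (grasp point at head centre)
    R=RP(60); z=R[:,2]; return T(C+z*(.017-back),R@Ro.from_rotvec([0,0,np.radians(roll)]).as_matrix())
E
python3 - <<'E'
from h import *
s=monitor.read_state(); print(np.round(s["joint_pos"],1),s["eef_pos"],s["contact_force"]); print(np.round(s["eef_rot"],3))
look("top",["rail_edge","lug_top","stop_face"])
plan(now(),K(.1,0),10)
plan(now(),K(.1,-90),15)
E
```

```text
[-26.  -50.6 -38.6  66.6  24.1 -29.3] [ 0.46435029 -0.00879361  0.26975956] [1.23443865 0.3206686  0.98284205]
[[-0.731 -0.195  0.654]
 [-0.141  0.981  0.135]
 [-0.668  0.007 -0.744]]
top rail_edge 0.97 [ 0.6009 -0.0208  0.2308]
top lug_top 0.6 [0.5553 0.1617 0.2574]
top stop_face 0.66 [0.5625 0.1689 0.2768]
10 rows [-0.04, -0.46, -0.06] [0.02, 0.16, -0.0] max 0.46
  via [[0.471, -0.064, 0.265], [0.481, -0.121, 0.274], [0.491, -0.178, 0.282], [0.501, -0.235, 0.291]]
15 rows [0.21, -0.27, -0.06] [-0.08, 0.09, -0.87] max 0.87
  via [[0.442, -0.067, 0.244], [0.443, -0.132, 0.246], [0.464, -0.191, 0.262], [0.501, -0.235, 0.291]]
```

The lug came down about 17 mm as I withdrew, because the knuckles rubbed the rail's front face. I'll push it up again with only the fingertips under the rail, and withdraw backwards this time.

```bash
python3 - <<'E'
from h import *
s=monitor.read_state()
B=T(W(-.075,.05,.18),RP(31)); C2=T(W(-.013,.05,.18),RP(30))
plan(now(),B,5); plan(B,C2,4)
for d in ([0,0,.01],-xs*.01): print(np.round(RP(30).T@np.array(d)/.05,3))
E
```

```text
5 rows [-0.0, 0.02, 0.47] [0.03, -0.52, -0.01] max 0.52
  via [[0.48, -0.001, 0.236], [0.501, 0.004, 0.215], [0.523, 0.01, 0.197], [0.546, 0.016, 0.18]]
4 rows [-0.16, -0.0, 0.27] [-0.0, -0.04, 0.0] max 0.27
  via [[0.562, 0.018, 0.18], [0.577, 0.021, 0.18], [0.592, 0.024, 0.18], [0.607, 0.027, 0.18]]
[-0.173  0.    -0.1  ]
[ 0.1   -0.    -0.173]
```

Call:
carry_out --targets '[[[0,0.02,0.47],[0.03,-0.52,0]],[[0,0.02,0.47],[0.03,-0.52,0]],[[0,0.02,0.47],[0.03,-0.52,0]],[[0,0.02,0.47],[0.03,-0.52,0]],[[0,0.02,0.47],[0.03,-0.52,0]]]'

```text
clock: 11.6
eef_pos: [0.5459, 0.0167, 0.1754]
eef_rot: [[-0.511, -0.183, 0.84], [-0.087, 0.983, 0.161], [-0.855, 0.009, -0.518]]
contact_force: [0.6, 0.1, -0.3]
finger_gap: -0.003
grip_force: 0.0
```

Call:
carry_out --targets '[[[-0.16,0,0.27],[0,0,0]],[[-0.16,0,0.27],[0,0,0]],[[-0.16,0,0.27],[0,0,0]],[[-0.16,0,0.27],[0,0,0]],[[0,0,0],[0,0,0]]]'

```text
clock: 12.1
eef_pos: [0.6076, 0.0285, 0.1753]
eef_rot: [[-0.514, -0.184, 0.838], [-0.088, 0.983, 0.162], [-0.854, 0.01, -0.521]]
contact_force: [0.4, 0.8, -0.2]
finger_gap: -0.003
grip_force: 0.0
```

```bash
python3 - <<'E'
from h import *
s=monitor.read_state(); print(np.round(s["joint_pos"],1),s["eef_pos"],s["contact_force"]); print(np.round(s["eef_rot"],3))
plan(now(),T(W(-.013,.05,.18),RP(30)),1)
look("top",["rail_edge","lug_top","stop_face"])
E
```

```text
[-15.  -39.4 -55.9  17.7  21.9 -13.6] [0.60764869 0.02851466 0.17525326] [ 0.41264989  0.77559931 -0.23782324]
[[-0.514 -0.184  0.838]
 [-0.088  0.983  0.162]
 [-0.854  0.01  -0.521]]
1 rows [-0.08, -0.02, -0.06] [0.02, -0.2, -0.08] max 0.2
  via [[0.608, 0.028, 0.176], [0.608, 0.028, 0.178], [0.607, 0.028, 0.179], [0.607, 0.027, 0.18]]
top rail_edge 0.65 [ 0.6013 -0.0225  0.2295]
top lug_top 0.97 [0.5565 0.1605 0.2542]
top lug_top 0.18 [ 0.4022 -0.3459 -0.0028]
```

Call:
carry_out --targets '[[[-0.17,0,-0.1],[0,0,0]],[[-0.17,0,-0.1],[0,0,0]],[[-0.12,0,-0.07],[0,0,0]],[[0,0,0],[0,0,0]]]'

```text
clock: 12.7
eef_pos: [0.6085, 0.0271, 0.2065]
eef_rot: [[-0.51, -0.182, 0.841], [-0.088, 0.983, 0.16], [-0.856, 0.007, -0.517]]
contact_force: [0.3, 0.1, -0.4]
finger_gap: -0.002
grip_force: 0.0
```

Call:
carry_out --targets '[[[-0.05,0,-0.03],[0,0,0]],[[-0.05,0,-0.03],[0,0,0]],[[-0.05,0,-0.03],[0,0,0]],[[0,0,0],[0,0,0]]]'

```text
clock: 13.1
eef_pos: [0.6073, 0.0274, 0.2108]
eef_rot: [[-0.515, -0.182, 0.838], [-0.087, 0.983, 0.161], [-0.853, 0.01, -0.522]]
contact_force: [-3.5, -0.3, -1.6]
finger_gap: -0.001
grip_force: 1.7
```

```bash
python3 - <<'E'
from h import *
look("top",["rail_edge","lug_top","stop_face"])
s=monitor.read_state(); print(s["eef_pos"],s["contact_force"],s["ft_torque"])
E
```

```text
top rail_edge 0.82 [ 0.5992 -0.0209  0.2381]
top lug_top 0.74 [0.5554 0.1595 0.2625]
top stop_face 0.5 [0.5587 0.1673 0.2743]
[0.60738066 0.02742017 0.21088132] [-4.20772116 -1.29547507 -2.0355896 ] [-0.35462144  1.75325093 -0.05663209]
```

Call:
carry_out --targets '[[[-0.05,0,-0.03],[0,0,0]],[[-0.03,0,-0.02],[0,0,0]],[[0,0,0],[0,0,0]]]'

```text
clock: 13.6
eef_pos: [0.6076, 0.0274, 0.2167]
eef_rot: [[-0.514, -0.183, 0.838], [-0.087, 0.983, 0.161], [-0.854, 0.009, -0.521]]
contact_force: [-7.1, -0.8, -3.3]
finger_gap: 0.003
grip_force: 2.7
```

Call:
carry_out --targets '[[[-0.02,0,-0.01],[0,0,0]],[[-0.02,0,-0.01],[0,0,0]],[[0,0,0],[0,0,0]]]'

```text
clock: 13.9
eef_pos: [0.6076, 0.0274, 0.2185]
eef_rot: [[-0.514, -0.182, 0.838], [-0.087, 0.983, 0.161], [-0.853, 0.01, -0.521]]
contact_force: [-7.0, -0.7, -2.3]
finger_gap: -0.001
grip_force: 3.0
```

Call:
carry_out --targets '[[[-0.02,0,-0.01],[0,0,0]],[[0,0,0],[0,0,0]]]'

```text
clock: 14.1
eef_pos: [0.6076, 0.0274, 0.2194]
eef_rot: [[-0.515, -0.182, 0.838], [-0.087, 0.983, 0.161], [-0.853, 0.01, -0.522]]
contact_force: [-7.5, -1.1, -3.4]
finger_gap: -0.003
grip_force: 3.1
```

Call:
carry_out --targets '[[[-0.02,0,-0.01],[0,0,0]],[[0,0,0],[0,0,0]]]'

```text
clock: 14.3
eef_pos: [0.6076, 0.0274, 0.2203]
eef_rot: [[-0.515, -0.182, 0.838], [-0.087, 0.983, 0.161], [-0.853, 0.01, -0.522]]
contact_force: [-8.3, -0.8, -2.3]
finger_gap: -0.002
grip_force: 3.3
```

Call:
carry_out --targets '[[[-0.01,0,-0.006],[0,0,0]],[[0,0,0],[0,0,0]]]'

```text
clock: 14.5
eef_pos: [0.6076, 0.0275, 0.2208]
eef_rot: [[-0.515, -0.182, 0.838], [-0.087, 0.983, 0.161], [-0.853, 0.01, -0.522]]
contact_force: [-7.6, -0.7, -3.3]
finger_gap: -0.001
grip_force: 3.3
```

Call:
carry_out --targets '[[[-0.02,0,-0.01],[0,0,0]],[[0,0,0],[0,0,0]]]'

```text
clock: 14.7
eef_pos: [0.6076, 0.0274, 0.2219]
eef_rot: [[-0.515, -0.182, 0.838], [-0.087, 0.983, 0.161], [-0.853, 0.01, -0.522]]
contact_force: [-8.8, -1.5, -2.3]
finger_gap: 0.003
grip_force: 3.4
```

Call:
carry_out --targets '[[[-0.01,0,-0.006],[0,0,0]],[[0,0,0],[0,0,0]]]'

```text
clock: 14.9
eef_pos: [0.6075, 0.0274, 0.222]
eef_rot: [[-0.516, -0.182, 0.837], [-0.087, 0.983, 0.161], [-0.852, 0.01, -0.523]]
contact_force: [-6.0, -1.8, -3.7]
finger_gap: 0.001
grip_force: 3.4
```

```bash
python3 - <<'E'
from h import *
look("top",["rail_edge","lug_top","stop_face"])
look("top",["rail_edge","lug_top","stop_face"])
s=monitor.read_state(); print(s["eef_pos"],s["contact_force"],s["ft_torque"])
E
```

```text
top rail_edge 0.73 [ 0.5986 -0.0193  0.2471]
top lug_top 0.85 [0.5557 0.1614 0.273 ]
top stop_face 0.61 [0.5575 0.1709 0.2754]
top rail_edge 0.61 [ 0.5416 -0.2246  0.2206]
top rail_edge 0.59 [ 0.6005 -0.0208  0.2471]
top lug_top 0.97 [0.5557 0.1618 0.2706]
top stop_face 0.48 [0.5568 0.1682 0.2769]
[0.607532   0.02741956 0.22194199] [-6.33848092 -1.62880697 -4.25725496] [-0.40091713  2.1222568   0.0366452 ]
```

Stalled at the stop again. I'll confirm with one small step, then withdraw horizontally, which can't drag the guard down.

Call:
carry_out --targets '[[[-0.01,0,-0.006],[0,0,0]],[[0,0,0],[0,0,0]]]'

```text
clock: 15.5
eef_pos: [0.6074, 0.0274, 0.222]
eef_rot: [[-0.516, -0.182, 0.837], [-0.087, 0.983, 0.161], [-0.852, 0.01, -0.523]]
contact_force: [-5.7, -0.7, -6.0]
finger_gap: 0.001
grip_force: 3.7
```

Call:
carry_out --targets '[[[0.04,0,-0.07],[0,0,0]]]'

```text
clock: 15.6
eef_pos: [0.6043, 0.0269, 0.2238]
eef_rot: [[-0.513, -0.183, 0.838], [-0.087, 0.983, 0.161], [-0.854, 0.009, -0.521]]
contact_force: [0.7, 0.3, -4.6]
finger_gap: 0.001
grip_force: 1.6
```

Call:
carry_out --targets '[[[0.04,0,-0.07],[0,0,0]]]'

```text
clock: 15.7
eef_pos: [0.6008, 0.026, 0.226]
eef_rot: [[-0.51, -0.183, 0.84], [-0.088, 0.983, 0.161], [-0.855, 0.008, -0.518]]
contact_force: [-0.3, -0.3, -2.8]
finger_gap: -0.004
grip_force: 0.9
```

Call:
carry_out --targets '[[[0.04,0,-0.07],[0,0,0]]]'

```text
clock: 15.8
eef_pos: [0.5973, 0.0251, 0.2279]
eef_rot: [[-0.508, -0.183, 0.842], [-0.089, 0.983, 0.161], [-0.857, 0.007, -0.516]]
contact_force: [0.8, -0.7, -0.1]
finger_gap: 0.001
grip_force: 0.1
```

Clean release. Now I move back clear of the rail and check the guard.

Call:
carry_out --targets '[[[0.1,0,-0.17],[0,0,0]],[[0.2,0,-0.35],[0,0,0]],[[0.2,0,-0.5],[0,0.3,0]],[[0.1,0,-0.6],[0,0.6,0]],[[0,0,-0.6],[0,0.6,0]]]'

```text
clock: 16.3
eef_pos: [0.4891, 0.0049, 0.2627]
eef_rot: [[-0.653, -0.183, 0.735], [-0.116, 0.983, 0.141], [-0.748, 0.007, -0.663]]
contact_force: [1.4, -0.6, 0.3]
finger_gap: -0.002
grip_force: 0.0
```

Call:
carry_out --targets '[[[0,0,-0.3],[0,0.6,0]],[[0,0,-0.3],[0,0.6,0]],[[0,0,0],[0,0,0]]]'

```text
clock: 16.6
eef_pos: [0.4717, 0.0001, 0.29]
eef_rot: [[-0.744, -0.183, 0.642], [-0.137, 0.983, 0.121], [-0.653, 0.002, -0.757]]
contact_force: [0.1, -1.3, 1.1]
finger_gap: -0.001
grip_force: 0.0
```

```bash
python3 - <<'E'
from h import *
s=monitor.read_state(); print(np.round(s["joint_pos"],1),s["eef_pos"],s["contact_force"])
im=look("top",["rail_edge","lug_top","stop_face","clamp_head"])
look("top",["rail_edge","lug_top","stop_face","clamp_head"])
im=look("side",["rail_edge","lug_top","stop_face","clamp_head"])
plan(now(),K(.1,0),10)
plan(now(),K(.1,-90),15)
E
```

```text
[-22.3 -48.1 -34.9  67.3  20.8 -26. ] [4.71663534e-01 1.21063131e-04 2.90044327e-01] [ 0.1024181  -1.28804399  1.12711512]
top rail_edge 0.59 [ 0.6014 -0.0214  0.2456]
top lug_top 0.85 [0.5564 0.1631 0.2705]
top stop_face 0.5 [0.5586 0.1683 0.2743]
top clamp_head 0.93 [ 0.5437 -0.2271  0.2218]
top lug_top 0.92 [0.5565 0.1641 0.2735]
top stop_face 0.76 [0.5595 0.1701 0.2754]
top clamp_head 0.6 [ 0.5409 -0.2271  0.22  ]
side rail_edge 0.49 [ 3.934e-01 -6.720e-02  2.000e-04]
side clamp_head 0.8 [ 0.5429 -0.2248  0.2184]
10 rows [0.01, -0.48, -0.03] [0.0, 0.15, -0.01] max 0.48
  via [[0.477, -0.058, 0.283], [0.485, -0.117, 0.286], [0.493, -0.176, 0.288], [0.501, -0.235, 0.291]]
15 rows [0.24, -0.26, -0.04] [-0.08, 0.08, -0.88] max 0.88
  via [[0.447, -0.058, 0.262], [0.445, -0.124, 0.257], [0.464, -0.186, 0.268], [0.501, -0.235, 0.291]]
```

The guard stayed up. On to the knob.

Call:
carry_out --targets '[[[0,-0.48,-0.03],[0,0.15,0]],[[0,-0.48,-0.03],[0,0.15,0]],[[0,-0.48,-0.03],[0,0.15,0]],[[0,-0.48,-0.03],[0,0.15,0]],[[0,-0.48,-0.03],[0,0.15,0]]]' --claw 0

```text
clock: 17.85
eef_pos: [0.4865, -0.1191, 0.2862]
eef_rot: [[-0.807, -0.182, 0.562], [-0.145, 0.983, 0.111], [-0.573, 0.009, -0.82]]
contact_force: [0.2, 0.2, 0.3]
finger_gap: 0.844
grip_force: 0.0
```

Call:
carry_out --targets '[[[0,-0.48,-0.03],[0,0.15,0]],[[0,-0.48,-0.03],[0,0.15,0]],[[0,-0.48,-0.03],[0,0.15,0]],[[0,-0.48,-0.03],[0,0.15,0]],[[0,-0.48,-0.03],[0,0.15,0]]]'

```text
clock: 18.35
eef_pos: [0.5045, -0.238, 0.2912]
eef_rot: [[-0.854, -0.182, 0.487], [-0.154, 0.983, 0.098], [-0.496, 0.009, -0.868]]
contact_force: [-0.5, 0.4, 0.1]
finger_gap: 0.999
grip_force: 0.0
```

Call:
carry_out --targets '[[[0,0,0],[0,0,-0.95]],[[0,0,0],[0,0,-0.95]],[[0,0,0],[0,0,-0.95]],[[0,0,0],[0,0,-0.95]],[[0,0,0],[0,0,-0.95]]]'

```text
clock: 18.85
eef_pos: [0.5044, -0.2369, 0.2912]
eef_rot: [[-0.618, -0.617, 0.487], [-0.664, 0.742, 0.098], [-0.422, -0.263, -0.868]]
contact_force: [-0.3, -0.2, -0.6]
finger_gap: 0.995
grip_force: 0.0
```

```bash
python3 - <<'E'
from h import *
s=monitor.read_state(); print(np.round(s["joint_pos"],1),s["eef_pos"],s["contact_force"])
for r in (-40,-130): plan(now(),K(.1,r),10)
save(look("top",["lug_top","stop_face","clamp_head"]),"pics/t3.png")
E
```

```text
[-46.1 -14.4  -8.6  78.7  24.8 -85.6] [ 0.50440158 -0.23693261  0.29118589] [-0.25033731 -0.23047357 -0.61881469]
10 rows [0.0, 0.01, -0.0] [0.01, 0.0, -0.11] max 0.11
  via [[0.504, -0.236, 0.291], [0.503, -0.236, 0.291], [0.502, -0.235, 0.291], [0.501, -0.235, 0.291]]
10 rows [-0.0, 0.01, -0.0] [0.0, 0.0, -1.42] max 1.42
  via [[0.504, -0.236, 0.291], [0.503, -0.235, 0.292], [0.502, -0.235, 0.292], [0.501, -0.235, 0.291]]
top lug_top 0.89 [0.5523 0.1606 0.2731]
top stop_face 0.73 [0.5632 0.1673 0.277 ]
top clamp_head 0.79 [ 0.5407 -0.2273  0.2199]
```

Call:
carry_out --targets '[[[0,0,0],[0,0,-1]],[[0,0,0],[0,0,-1]],[[0,0,0],[0,0,-1]],[[0,0,0],[0,0,-1]],[[0,0,0],[0,0,-1]]]'

```text
clock: 19.55
eef_pos: [0.5043, -0.2367, 0.2913]
eef_rot: [[-0.163, -0.858, 0.487], [-0.966, 0.239, 0.098], [-0.201, -0.455, -0.868]]
contact_force: [-0.2, -0.1, 0.4]
finger_gap: 0.998
grip_force: 0.0
```

Call:
carry_out --targets '[[[0,0,0],[0,0,-1]],[[0,0,0],[0,0,-1]],[[0,0,0],[0,0,-1]],[[0,0,0],[0,0,-1]],[[0,0,0],[0,0,-1]]]'

```text
clock: 20.05
eef_pos: [0.5043, -0.2367, 0.2913]
eef_rot: [[0.35, -0.8, 0.487], [-0.932, -0.348, 0.098], [0.091, -0.489, -0.868]]
contact_force: [1.0, -0.2, 0.2]
finger_gap: 1.004
grip_force: 0.0
```

Call:
carry_out --targets '[[[0,0,0],[0,0,-1]],[[0,0,0],[0,0,-1]],[[0,0,0],[0,0,0]]]'

```text
clock: 20.35
eef_pos: [0.5043, -0.2367, 0.2913]
eef_rot: [[0.527, -0.696, 0.487], [-0.825, -0.556, 0.098], [0.202, -0.454, -0.868]]
contact_force: [-0.1, -0.2, 1.0]
finger_gap: 0.999
grip_force: 0.0
```

```bash
sed -i 's/^C=.*/C=np.array([.5420,-.2268,.2195])/' h.py; python3 - <<'E'
from h import *
s=monitor.read_state(); print(np.round(s["joint_pos"],1),s["eef_pos"],s["contact_force"])
A=now(); x=RP(60).T@A[:3,:3]; roll=np.degrees(np.arctan2(x[1,0],x[0,0])); print(roll)
plan(A,K(.06,roll),3); plan(K(.06,roll),K(.0,roll),5)
E
```

```text
[ -46.1  -14.4   -8.6   78.7   24.8 -167.7] [ 0.50426893 -0.23673714  0.29128287] [-0.06930376 -0.21191967  0.95031078]
-114.56708294310644
3 rows [-0.02, 0.01, 0.26] [0.0, 0.02, 0.0] max 0.26
  via [[0.508, -0.235, 0.283], [0.513, -0.234, 0.274], [0.517, -0.232, 0.265], [0.521, -0.231, 0.257]]
5 rows [-0.0, -0.0, 0.24] [0.0, 0.0, 0.0] max 0.24
  via [[0.528, -0.229, 0.244], [0.536, -0.228, 0.231], [0.543, -0.227, 0.218], [0.55, -0.225, 0.205]]
```

Call:
carry_out --targets '[[[-0.02,0.01,0.26],[0,0.02,0]],[[-0.02,0.01,0.26],[0,0.02,0]],[[-0.02,0.01,0.26],[0,0.02,0]],[[0,0,0.2],[0,0,0]],[[0,0,0.2],[0,0,0]]]'

```text
clock: 20.85
eef_pos: [0.5308, -0.2294, 0.2383]
eef_rot: [[0.524, -0.696, 0.491], [-0.826, -0.556, 0.092], [0.209, -0.454, -0.866]]
contact_force: [0.3, 0.2, -0.4]
finger_gap: 0.997
grip_force: 0.0
```

Call:
carry_out --targets '[[[0,0,0.2],[0,0,0]],[[0,0,0.2],[0,0,0]],[[0,0,0.2],[0,0,0]],[[0,0,0.2],[0,0,0]],[[0,0,0],[0,0,0]]]'

```text
clock: 21.35
eef_pos: [0.5498, -0.225, 0.2019]
eef_rot: [[0.526, -0.696, 0.489], [-0.825, -0.557, 0.094], [0.206, -0.453, -0.867]]
contact_force: [0.6, 0.1, -1.1]
finger_gap: 1.002
grip_force: 0.0
```

```bash
python3 - <<'E'
from h import *
A=now(); plan(A,K(0,-114.6),1); print(monitor.read_state()["contact_force"])
im=look("side",["clamp_head"])
cv2.imwrite("pics/s4.png",cv2.resize(im["color"][190:330,170:330,::-1],None,fx=4,fy=4,interpolation=cv2.INTER_CUBIC))
E
```

```text
1 rows [0.02, -0.03, -0.05] [0.02, 0.02, 0.0] max 0.05
  via [[0.55, -0.225, 0.203], [0.55, -0.225, 0.203], [0.55, -0.225, 0.204], [0.55, -0.225, 0.205]]
[ 0.57857497  0.11618603 -1.07435674]
```

View pics/s4.png

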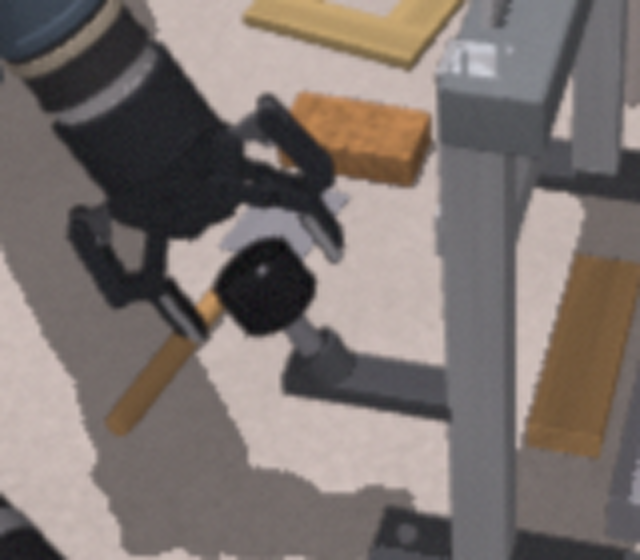

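The knob (265,285) sits between the open fingers at (190,315) and (330,240). Closing.

Call:
carry_out --targets '[[[0,0,0],[0,0,0]],[[0,0,0],[0,0,0]],[[0,0,0],[0,0,0]],[[0,0,0],[0,0,0]],[[0,0,0],[0,0,0]]]' --claw 1 --newtons 25

```text
clock: 21.95
eef_pos: [0.5503, -0.226, 0.2052]
eef_rot: [[0.524, -0.695, 0.492], [-0.825, -0.558, 0.092], [0.211, -0.454, -0.866]]
contact_force: [-2.9, -0.7, 3.2]
finger_gap: 0.579
grip_force: 26.2
```

Call:
carry_out --targets '[[[0,0,0],[0,0,0]],[[0,0,0],[0,0,0]]]'

```text
clock: 22.15
eef_pos: [0.5503, -0.226, 0.2052]
eef_rot: [[0.524, -0.695, 0.492], [-0.825, -0.558, 0.092], [0.211, -0.454, -0.866]]
contact_force: [-3.7, 0.2, 4.9]
finger_gap: 0.581
grip_force: 26.4
```

```bash
python3 - <<'E'
from h import *
s=monitor.read_state(); print({k:np.round(v,3).tolist() for k,v in s.items()})
R=np.array(s["eef_rot"]);print("tool f",R.T@s["contact_force"],"m",R.T@s["ft_torque"])
look("top",["lug_top","stop_face"])
E
```

```text
{'clock': 22.15, 'joint_pos': [-41.001, -11.465, -16.251, 65.444, 23.07, -162.382], 'joint_velocities': [0.043, -0.016, -0.037, 0.008, 0.049, 0.058], 'joint_efforts': [0.829, -24.416, 32.714, -2.956, 1.153, -0.018], 'eef_pos': [0.55, -0.226, 0.205], 'eef_rot': [[0.524, -0.695, 0.492], [-0.825, -0.558, 0.092], [0.211, -0.454, -0.866]], 'contact_force': [-3.728, 0.17, 4.899], 'ft_torque': [0.088, 0.509, 0.086], 'grip_force': 26.352, 'finger_gap': 0.581}
tool f [-1.06261216  0.27251084 -6.05958983] m [-0.35539422 -0.38407037  0.01530221]
top lug_top 0.71 [0.5562 0.1589 0.2742]
top lug_top 0.36 [0.5615 0.1674 0.2767]
top stop_face 0.62 [0.5598 0.1718 0.2757]
```

Call:
carry_out --targets '[[[0,0,0],[0,0,1]],[[0,0,0],[0,0,1]],[[0,0,0],[0,0,1]],[[0,0,0],[0,0,1]],[[0,0,0],[0,0,1]]]'

```text
clock: 22.8
eef_pos: [0.5502, -0.2261, 0.2051]
eef_rot: [[0.036, -0.87, 0.492], [-0.996, 0.01, 0.091], [-0.084, -0.493, -0.866]]
contact_force: [-3.3, 1.1, 5.3]
finger_gap: 0.578
grip_force: 26.6
```

Call:
carry_out --targets '[[[0,0,0],[0,0,1]],[[0,0,0],[0,0,1]],[[0,0,0],[0,0,1]],[[0,0,0],[0,0,1]],[[0,0,0],[0,0,1]]]'

```text
clock: 23.3
eef_pos: [0.5501, -0.226, 0.205]
eef_rot: [[-0.461, -0.739, 0.491], [-0.816, 0.571, 0.091], [-0.348, -0.359, -0.866]]
contact_force: [-4.5, -0.2, 6.5]
finger_gap: 0.571
grip_force: 26.7
```

```bash
cat > st.py <<'E'
from h import *
s=monitor.read_state(); R=np.array(s["eef_rot"])
print(np.round(s["joint_pos"],1),s["eef_pos"],"tool f",np.round(R.T@s["contact_force"],1),"m",np.round(R.T@s["ft_torque"],2),s["grip_force"],s["finger_gap"])
E
python3 st.py
```

```text
[-41.  -11.5 -16.2  65.5  23.  -93.4] [ 0.55008886 -0.22603098  0.2050226 ] tool f [-0.   0.9 -7.8] m [-0.99  0.34 -0.09] 26.673383116722107 0.5714763357962521
```

Call:
carry_out --targets '[[[0,0,0],[0,0,1]],[[0,0,0],[0,0,1]],[[0,0,0],[0,0,1]],[[0,0,0],[0,0,1]],[[0,0,0],[0,0,1]]]'

```text
clock: 23.8
eef_pos: [0.5501, -0.2259, 0.205]
eef_rot: [[-0.798, -0.349, 0.491], [-0.351, 0.932, 0.092], [-0.49, -0.099, -0.866]]
contact_force: [-4.3, -0.9, 5.6]
finger_gap: 0.581
grip_force: 26.8
```

Call:
carry_out --targets '[[[0,0,0],[0,0,1]],[[0,0,0],[0,0,1]],[[0,0,0],[0,0,1]],[[0,0,0],[0,0,1]],[[0,0,0],[0,0,1]]]'

```text
clock: 24.3
eef_pos: [0.5501, -0.2258, 0.2051]
eef_rot: [[-0.856, 0.162, 0.492], [0.236, 0.967, 0.092], [-0.46, 0.195, -0.866]]
contact_force: [-5.6, -0.9, 6.1]
finger_gap: 0.579
grip_force: 26.8
```

Call:
carry_out --targets '[[[0,0,0],[0,0,1]],[[0,0,0],[0,0,1]],[[0,0,0],[0,0,1]],[[0,0,0],[0,0,1]],[[0,0,0],[0,0,1]]]'

```text
clock: 24.8
eef_pos: [0.5502, -0.2258, 0.2051]
eef_rot: [[-0.615, 0.617, 0.492], [0.741, 0.665, 0.092], [-0.27, 0.421, -0.866]]
contact_force: [-3.6, -0.8, 6.0]
finger_gap: 0.583
grip_force: 26.7
```

Call:
carry_out --targets '[[[0,0,0],[0,0,1]],[[0,0,0],[0,0,1]],[[0,0,0],[0,0,1]],[[0,0,0],[0,0,1]],[[0,0,0],[0,0,1]]]'

```text
clock: 25.3
eef_pos: [0.5502, -0.2258, 0.2051]
eef_rot: [[-0.159, 0.856, 0.492], [0.987, 0.131, 0.092], [0.015, 0.5, -0.866]]
contact_force: [-4.4, 0.5, 5.9]
finger_gap: 0.58
grip_force: 26.6
```

```bash
python3 st.py
```

```text
[-41.  -11.5 -16.3  65.5  23.1  44.1] [ 0.5501975  -0.22575365  0.20510087] tool f [ 1.3 -0.7 -7.2] m [ 0.64  0.46 -0.09] 26.630944311618805 0.5798126969724563
```

Call:
carry_out --targets '[[[0,0,0],[0,0,1]],[[0,0,0],[0,0,1]],[[0,0,0],[0,0,1]],[[0,0,0],[0,0,1]],[[0,0,0],[0,0,1]]]'

```text
clock: 25.8
eef_pos: [0.5502, -0.2257, 0.2051]
eef_rot: [[0.352, 0.796, 0.492], [0.888, -0.45, 0.092], [0.294, 0.404, -0.866]]
contact_force: [-3.1, -0.9, 5.4]
finger_gap: 0.577
grip_force: 26.7
```

Call:
carry_out --targets '[[[0,0,0],[0,0,1]],[[0,0,0],[0,0,1]],[[0,0,0],[0,0,1]]]'

```text
clock: 26.1
eef_pos: [0.5503, -0.2258, 0.2051]
eef_rot: [[0.61, 0.621, 0.492], [0.673, -0.734, 0.092], [0.418, 0.275, -0.866]]
contact_force: [-3.7, 0.3, 6.0]
finger_gap: 0.58
grip_force: 26.7
```

Call:
carry_out --targets '[[[0,0,0],[0,0,0.5]],[[0,0,0],[0,0,0.5]],[[0,0,0],[0,0,0.5]]]'

```text
clock: 26.4
eef_pos: [0.5503, -0.2258, 0.2052]
eef_rot: [[0.71, 0.504, 0.492], [0.533, -0.841, 0.092], [0.46, 0.197, -0.866]]
contact_force: [-4.1, 0.2, 5.8]
finger_gap: 0.575
grip_force: 26.7
```

```bash
python3 st.py
```

```text
[-41.  -11.5 -16.2  65.5  23.1 109.3] [ 0.55031476 -0.22580211  0.20519267] tool f [-0.2 -1.1 -7. ] m [ 0.75 -0.38 -0.05] 26.6991126537323 0.5751872504232386
```

Call:
carry_out --targets '[[[0,0,0],[0,0,0.6]],[[0,0,0],[0,0,0.6]],[[0,0,0],[0,0,0.6]],[[0,0,0],[0,0,0.6]]]'

```text
clock: 26.8
eef_pos: [0.5504, -0.2259, 0.2052]
eef_rot: [[0.824, 0.281, 0.492], [0.272, -0.958, 0.092], [0.497, 0.058, -0.866]]
contact_force: [-3.4, -1.1, 5.4]
finger_gap: 0.578
grip_force: 26.7
```

```bash
python3 st.py
```

```text
[-41.  -11.5 -16.2  65.5  23.1 125.8] [ 0.55035392 -0.22586206  0.20515649] tool f [-0.5  0.4 -6.4] m [ 0.45 -0.35 -0.98] 26.654333174228668 0.5784765140571744
```

Call:
carry_out --targets '[[[0,0,0],[0,0,0.3]],[[0,0,0],[0,0,0]]]'

```text
clock: 27.0
eef_pos: [0.5509, -0.2258, 0.2054]
eef_rot: [[0.832, 0.255, 0.493], [0.242, -0.966, 0.092], [0.5, 0.043, -0.865]]
contact_force: [-2.2, 0.2, 5.8]
finger_gap: 0.577
grip_force: 26.7
```

```bash
python3 st.py
```

```text
[-41.  -11.5 -16.2  65.4  23.1 127.7] [ 0.55086766 -0.22577488  0.2054211 ] tool f [ 1.1 -0.5 -6.1] m [ 0.26 -0.32 -0.57] 26.696598529815674 0.577354580191738
```

Torque jumped from 0.09 to about 1 N m and the pads slip, so the knob is at its hard end. Release and back off.

Call:
carry_out --targets '[[[0,0,0],[0,0,0]],[[0,0,0],[0,0,0]],[[0,0,0],[0,0,0]],[[0,0,0],[0,0,0]],[[0,0,0],[0,0,0]]]' --claw 0

```text
clock: 27.5
eef_pos: [0.5499, -0.2257, 0.2036]
eef_rot: [[0.834, 0.253, 0.49], [0.239, -0.967, 0.093], [0.497, 0.04, -0.867]]
contact_force: [-0.0, -0.5, 0.5]
finger_gap: 1.0
grip_force: 0.0
```

Call:
carry_out --targets '[[[0,0,-0.2],[0,0,0]],[[0,0,-0.4],[0,0,0]],[[0,0,-0.4],[0,0,0]],[[0,0,-0.6],[0,0,0]],[[0,0,-0.6],[0,0,0]]]'

```text
clock: 28.0
eef_pos: [0.4953, -0.2358, 0.3008]
eef_rot: [[0.833, 0.253, 0.491], [0.24, -0.966, 0.092], [0.498, 0.041, -0.866]]
contact_force: [0.3, 0.6, 0.6]
finger_gap: 0.998
grip_force: 0.0
```

Call:
carry_out --targets '[[[0,0,-0.6],[0,0,0]],[[0,0,0],[0,0,0]],[[0,0,0],[0,0,0]]]'

```text
clock: 28.3
eef_pos: [0.4814, -0.2394, 0.3271]
eef_rot: [[0.833, 0.252, 0.493], [0.24, -0.967, 0.09], [0.499, 0.043, -0.866]]
contact_force: [0.3, 1.0, 0.3]
finger_gap: 0.998
grip_force: 0.0
```

```bash
python3 st.py; python3 - <<'E'
from h import *
im=look("top",["rail_edge","lug_top","stop_face","clamp_head"])
look("top",["rail_edge","lug_top","stop_face"])
c=im["color"]
side=vision.get_image("side")["color"]
cv2.imwrite("pics/f.png",np.hstack([cv2.resize(c[130:250,150:270],(400,400),interpolation=2),cv2.resize(side[100:300,220:420],(400,400),interpolation=2)])[:,:,::-1])
E
```

```text
[-48.5 -16.2  -5.9  83.6  25.4 120. ] [ 0.48139819 -0.23936475  0.32708877] tool f [ 0.6 -0.9 -0. ] m [ 0.06 -0.52  0.03] 0.0 0.9980935195760131
top rail_edge 0.69 [ 0.6018 -0.0213  0.246 ]
top lug_top 0.85 [0.5579 0.1625 0.2743]
top lug_top 0.49 [ 0.5999 -0.0215  0.246 ]
top stop_face 0.71 [0.5581 0.1679 0.2759]
top clamp_head 0.74 [ 0.538  -0.2288  0.2194]
top rail_edge 0.93 [ 0.6008 -0.0184  0.2492]
top lug_top 0.62 [0.5558 0.1603 0.2731]
top stop_face 0.51 [0.5607 0.173  0.2776]
```

View pics/f.png

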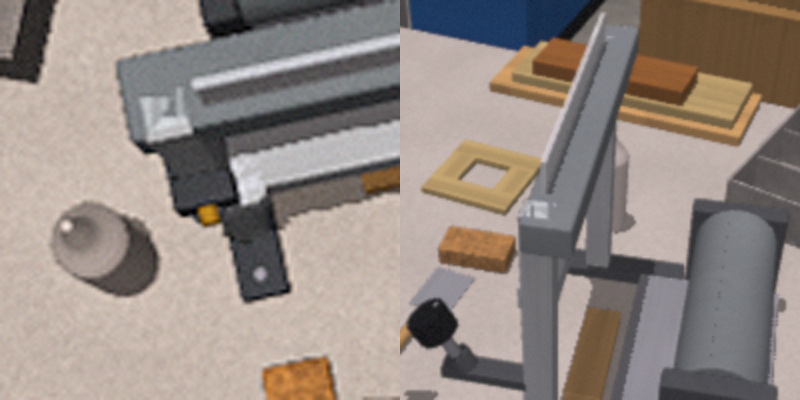

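The crops show the lug (208,213) right at the stop block, the knob free and the bystanders in place. Handing in.

```bash
python3 -c "
from h import *
print(ticket.finish_job())"
```

```text
the job is handed in; nothing more can be done
None
```

I handed the job in with the guard's lug at the stop block and the clamp knob turned to its hard end. The gripper is clear, no bystander looked out of place, and the hand-in returned no verdict. The guard slipped about 17 mm on my first withdrawal, so I pushed it up again. The under-3 mm gap rests on the force rise at contact and camera readings good to a few mm.

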